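# Load the last tube and press the keyed rotor home in the centrifuge

### The job

Take the red-capped tube from the white rack and seat it fully in the rotor's empty pocket while the rotor is on its stand. Then lift the rotor by its black grip, keep it upright, lower its keyed shaft into the centrifuge's hub, turn it until the key slips into the keyway and push it fully home against the sprung ejector. Finish while still gripping the rotor and holding it pressed down fully home; leave the other tubes and things on the bench where they are.

Things in the scene. Friction and masses are not known exactly. Their poses are not given: they have to be found in the camera images.
- red_tube: sample tube with a red cap. Loose, 14 g, 66 mm long over all, glass body 13 mm diameter with a rounded foot, cap 15 mm diameter on the top 20 mm. Origin at the foot's lowest point, z along the tube. It stands 31 mm deep in one of the four rack holes; this is the one to load. Which hole it stands in varies.
- rack: white rack block, fixed, 210 x 60 x 40 mm (own x, y, z), origin at the centre of its underside. Four 14.5 mm round holes, 31 mm deep, at x = -75, -25, 25, 75 mm on its own x axis; tubes stand 35 mm out of it.
- rotor: small rotor, loose, about 0.33 kg, on its stand. Origin on its axis at the underside of its flange (50 mm diameter), z up. Aluminium cross with an orange stripe on its +x arm, straight above the key; four beige 38 mm square buckets centred at x, y = +-28 mm, tops at z = 40 mm. Three carry fixed red-capped tubes (tops at z = 75 mm); the one at (+28, +28) mm is empty.
- shaft_tip (a point): lowest point of the rotor's steel shaft, on the axis, 34 mm below the rotor's origin; axes as the rotor's. The shaft is 24 mm in diameter, its lowest 7 mm tapered to 12 mm. One brass key, 7 mm wide, sticks out to 17 mm from the axis towards the rotor's own +x, on the upper 20 mm; the lowest 14 mm of the shaft has no key.
- pocket (a point): centre of the mouth of the rotor's empty round pocket, 14.5 mm diameter, 31 mm deep; axes as the rotor's. A tube fully in has its foot 31 mm below this point.
- grip (a point): point on the rotor's axis inside its central black grip block, 97 mm above the rotor's origin; axes as the rotor's. The block is 34 mm (own x) x 20 mm (own y, the width to grip) x 32 mm high, spans z = 74 to 106 mm of the rotor and stands on a 16 mm post.
- stand_top (a point): centre of the top of the rotor's fixed stand (blue collar, 42 mm high, on a grey 110 mm square foot); the rotor's flange rests here and its shaft hangs in the wide collar, free to turn and lift.
- centrifuge: white bench centrifuge, fixed, 300 x 300 mm, origin at the centre of its underside, rim 125 mm high; round bowl of 200 mm diameter around the spindle, with its clear lid folded back on its own -y side (to about 275 mm high).
- hub (a point): centre of the mouth of the steel drive hub in the bowl, 75 mm above the table, 52 mm outer diameter, bore 25.5 mm. Own +x points along the one keyway (9.5 mm wide, orange marks either side). Rotor home: its flange on this point, its +x along the hub's +x. The braked spindle stands at any angle and turns only when forced (0.5 N m).
- ejector (a joint): sprung brass ejector down in the hub: 0 up, grows downwards (m). The shaft tip meets it when the flange is 10 mm above the hub; it pushes back with 6 N there and 12 N with the rotor home (reading 0.010), more than the rotor's weight, so a rotor let go rises again. No latch.
- blue_tube: sample tube with a blue cap. Loose, 14 g, 66 mm long over all, glass body 13 mm diameter with a rounded foot, cap 15 mm diameter on the top 20 mm. Origin at the foot's lowest point, z along the tube. It stands 31 mm deep in one of the four rack holes; bystander, leave it.
- yellow_tube: sample tube with a yellow cap. Loose, 14 g, 66 mm long over all, glass body 13 mm diameter with a rounded foot, cap 15 mm diameter on the top 20 mm. Origin at the foot's lowest point, z along the tube. It stands 31 mm deep in one of the four rack holes; bystander, leave it.
- green_tube: sample tube with a green cap. Loose, 14 g, 66 mm long over all, glass body 13 mm diameter with a rounded foot, cap 15 mm diameter on the top 20 mm. Origin at the foot's lowest point, z along the tube. It stands 31 mm deep in one of the four rack holes; bystander, leave it.
- bottle: amber bottle, 64 mm diameter, 150 mm high, bystander; origin at the centre of its underside.
- beaker: empty glass beaker, 70 mm diameter, 85 mm high, bystander; origin at the centre of its underside.
- jar: white jar with a blue cap, 60 mm diameter, 70 mm high, bystander; origin at the centre of its underside.

How it is judged:
On the way, in this order (a step that is already met when the one before it is completed fails the run):
1. the red-capped tube stands fully in the rotor's pocket, let go, with the rotor still on its stand (horizontal distance between red_tube and pocket below 0.005 m and z of red_tube in the frame of pocket between -0.036 and -0.027 m and distance between rotor and stand_top below 0.006 m and contact force between the fingers and red_tube below 0.1 N), for 0.2 s.
2. the rotor is lifted clear of the stand with the tube in it (horizontal distance between red_tube and pocket below 0.005 m and z of red_tube in the frame of pocket between -0.036 and -0.027 m and height (world z) of rotor above 0.09 m), for 0.1 s.
3. the key is in the keyway (horizontal distance between rotor and hub below 0.003 m and z of rotor in the frame of hub below 0.015 m and angle between the x axis of rotor and the x axis of hub, either way round below 0.2 rad), for 0.1 s.
At the end, for the whole second after the job is handed in: Rotor held in the fingers (over 2 N) and pressed home: flange within 2 mm of the hub's mouth and 3 mm of its axis, tilt under 0.06 rad, x axes within 0.2 rad, ejector down over 8 mm; red tube in the pocket, within 5 mm sideways and 4 mm of the bottom (horizontal distance between red_tube and pocket below 0.005 m and z of red_tube in the frame of pocket between -0.036 and -0.027 m and horizontal distance between rotor and hub below 0.003 m and z of rotor in the frame of hub below 0.002 m and angle between the x axis of rotor and the x axis of hub, either way round below 0.2 rad and angle between rotor's own z axis and vertical below 0.06 rad and value of joint ejector above 0.008 m and contact force between the fingers and rotor above 2 N); the arm keeps its last pose, push and grip.
It fails at once if another tube or a bystander is moved more than 20 mm (distance of any of blue_tube, yellow_tube, green_tube, bottle, beaker, jar from where it was at the start of the episode above 0.02 m).
It fails at once if the rotor is tipped more than 0.5 rad (angle between rotor's own z axis and vertical above 0.5 rad).
It also fails if it takes over 61 s, if anything falls off the work surface, if the arm or the gripper's body presses on something with over 40 N, if the wrist force passes 120 N, or if a joint passes its speed limit or range.

### The arm

A 6-joint arm with a two-finger parallel gripper is mounted at the origin on the work surface. World frame = base frame: x ahead of the robot, y to its left, z up, the work surface at z = 0. Lengths are in m, angles in rad, forces in N, time in s.
With the tool pointing down it reaches from about 0.225 to 0.875 m from the base axis. Payload 3.4 kg.
Tool frame: the origin (TCP) lies between the finger pads; the fingertips stand 8 mm ahead of it and the grasp point (between the pads) lies 11 mm behind it; z points along the fingers, y is the line along which they close (so a half turn about z gives the same grasp; the last joint's range is limited). The gripper opens to 85 mm and grips with 20 to 120 N. Pads are 22 mm wide; open, the fingers measure 114 mm over their backs; the gripper's body (76 mm by 85 mm) begins 54 mm behind the grasp point. The pads swing forward as they close: fully open they stand 13 mm farther back than shut.
Start: joints at [-1.44, 0.276, 1.505, -0, 1.361, -0.121], TCP at [0.143, -0.557, 0.239] pointing down, gripper open.
Joint ranges: [-2.89, 2.89], [-0.75, 2.08], [0.22, 2.7], [-1.18, 4.32], [0.11, 2.71], [-2.7, 2.7]. Speed limits (rad/s): [2.57, 2.57, 3.14, 3.14, 3.14, 3.14].

### API

Orientations are given as a unit quaternion [w, x, y, z].
In Python, from rig import manip, optics, finder gives the robot as it stands.
- The arm moves only by the tool servo_tool, never from a script. Its argument "increments" is a list of rows, each a list of 7 numbers: the shift along the tool's x, y, z in cm, then the turn, a rotation vector about the tool's x, y, z in degrees, then the closure, from -1 (fully open) to 1 (shut). In form: [[x, y, z, rx, ry, rz, gripper], ...]. A call has exactly 5 rows; each row shifts and turns the commanded pose from where the row before left it, along the tool's axes as they then stand; what a row does not reach is not made up. A row lasts 1/10 s, in which the tool goes at most 50 mm and 8.59 degrees, less where a joint would pass 70% of its speed; a pose out of reach is approached as far as the arm can. A call is refused whole if a number of a shift passes 5 or a number of a turn 8.59, either way. A call with a gripper value outside its range is refused whole. The fingers move at their own pace and stop on an object; "squeeze" is the grip in N (left out, the last holds). Time passes only in rows, so rows that do not move let the fingers close, or fill a call up. It gives the time, the measured TCP pose, the force, the opening and the grip force at its end, in the units of the state.
- manip.get_state(): the state, without advancing time (a new reading comes with each control period).
- optics.get_image(name): name is "side" or "top" or "wrist"; returns the picture (384x512x3 uint8, red, green, blue); there is no depth.
- optics.get_calibration(name): a dict with "fov_y" (degrees; the focal length in pixels is half the picture's height over the tangent of half this angle, whatever the lens; pixels are square), "cx", "cy" (the principal point, pixels), "dist_coeffs" ([k1, k2, p1, p2, k3] as OpenCV has them; the pictures are not rectified), "world_to_cam" (4x4, takes a point from world to camera coordinates). Camera axes: x right, y down, z forward; pixel columns grow to the right and rows downward; lengths in m; the calibration is good to about 2 mm. A picture is of the moment at which its call begins: read the wrist's pose just before it. get_calibration takes no time and is no camera call; for the wrist camera it gives the pose at the moment of the call.
- manip.sign_off(): hands the job in; it is judged then, once.
Trained networks look in the newest picture that a camera, given by its name, has taken for a name from the list of things; names that differ only in an ending like _2 or _b are one class to them, and where a whole thing is asked for, a point or a joint stands for the part that bears it (a point fixed in the world has none). Each returns a list of dicts, best first, with "p" (0 to 1); they miss things now and then, are a little off and sometimes report something else, mostly with a low value. They report only what shows in the picture. A call takes as long as a camera call.
- finder.silhouettes(label, camera): "region" (384x512 bool, what is visible of it) and "box" ([centre column, centre row, width, height] in pixels, round what is visible of it).
- finder.tip_of(label, camera): "at" ([column, row] in pixels: a listed point, or the origin of a listed thing).
The state is a dict: "clock": time; "qpos": joint angles; "qd": joint speeds; "effort": joint torques, N m; "position": TCP position; "ee_rot": TCP orientation; "contact_force": force on the tool from outside, world axes, zero at the start; "moment": the same for the moment, N m; "width": finger opening in m; "gripper_force": force on a finger pad.
Only numpy, scipy, OpenCV 4.12 (cv2) and the standard library are available. Lean on these libraries where they do the work, as an engineer would, in place of code of your own. Each camera call takes 0.05 s, during which the arm holds its last target. There are 200 camera calls.

## Working session

There is one attempt and no reset: what is moved stays moved. The work goes in short steps, Python scripts to look and compute and a tool call to move; the robot and the scene stay as the last step left them, time stands still between calls to the robot, and variables do not carry over. Pictures are saved under pics/ and viewed, at most 10 in all, crops included, and the job is handed in when it is done.

Besides the shell and the picture viewer there is one more tool, called after "Request:" as a command line: name --pt "numbers of a row" for each row, then --argument value for the rest. servo_tool: Moves the arm, as the interface text tells. Its arguments: {"type":"object","properties":{"increments":{"type":"array","items":{"type":"array","items":{"type":"number"}}},"squeeze":{"type":"number"}},"required":["increments"]}

```bash
mkdir -p pics; ls; cat > h.py <<'E'
import numpy as np, cv2
from rig import manip, optics, finder
def cal(n):
    c=optics.get_calibration(n); f=192/np.tan(np.radians(c['fov_y'])/2)
    return np.array([[f,0,c['cx']],[0,f,c['cy']],[0,0,1]]),np.array(c['dist_coeffs'],float),np.array(c['world_to_cam'])
def ray(n,px,C=None):
    K,D,T=C or cal(n); u=cv2.undistortPoints(np.array([[px]],float),K,D)[0,0]
    R=T[:3,:3]; d=R.T@np.array([*u,1]); return -R.T@T[:3,3],d/np.linalg.norm(d)
def onz(n,px,z,C=None):
    o,d=ray(n,px,C); return o+d*(z-o[2])/d[2]
def proj(n,P,C=None):
    K,D,T=C or cal(n); P=np.atleast_2d(P); return cv2.projectPoints(P@T[:3,:3].T+T[:3,3],np.zeros(3),np.zeros(3),K,D)[0][:,0]
def tri(rays):
    A=0;b=0
    for o,d in rays:
        M=np.eye(3)-np.outer(d,d);A=A+M;b=b+M@o
    return np.linalg.solve(A,b)
def save(n,f):
    im=optics.get_image(n); cv2.imwrite('pics/'+f,im[:,:,::-1]); return im
E
python3 - <<'E'
from h import *
a=save('top','a.png');b=save('side','b.png')
cv2.imwrite('pics/ab.png',np.vstack([a,b])[:,:,::-1][:, :])
for n in('top','side'):
    print(n,np.round(np.linalg.inv(cal(n)[2]),3)[:3,3],cal(n)[0][0,0])
    for l in['red_tube','blue_tube','rack','rotor','shaft_tip','pocket','grip','stand_top','centrifuge','hub','bottle','beaker','jar']:
        print(l,[(np.round(r['at'],1).tolist(),round(r['p'],2)) for r in finder.tip_of(l,n)][:4])
E
```

```text
pics
top [0.392 0.024 1.125] 461.3548764859861
red_tube [([142.4, 198.7], 0.63)]
blue_tube [([152.3, 244.4], 0.61)]
rack [([152.7, 235.2], 0.77)]
rotor [([230.1, 222.0], 0.95), ([146.6, 224.3], 0.58)]
shaft_tip [([233.9, 221.3], 0.35)]
pocket []
grip [([229.4, 216.1], 0.64)]
stand_top []
centrifuge [([356.9, 208.1], 0.87)]
hub [([366.6, 206.1], 0.82)]
bottle [([210.4, 136.9], 0.67)]
beaker [([247.3, 145.4], 0.95), ([208.8, 134.8], 0.57)]
jar [([174.6, 166.3], 0.82)]
side [0.292 0.733 0.56 ] 412.9577568698291
red_tube [([205.7, 305.7], 0.63)]
blue_tube [([261.8, 316.9], 0.44)]
rack [([249.2, 318.6], 0.75)]
rotor [([280.4, 227.3], 0.67)]
shaft_tip []
pocket [([261.9, 219.8], 0.85), ([305.3, 149.4], 0.31)]
grip [([274.4, 191.2], 0.85)]
stand_top [([279.0, 230.5], 0.59)]
centrifuge [([301.8, 175.5], 0.74)]
hub [([302.2, 151.9], 0.48)]
bottle [([177.1, 235.1], 0.88)]
beaker [([200.4, 214.9], 0.75)]
jar [([183.7, 267.5], 0.77)]
```

```bash
python3 - <<'E'
import cv2,numpy as np
a=cv2.imread('pics/a.png');b=cv2.imread('pics/b.png')
cv2.imwrite('pics/ab.png',cv2.resize(np.hstack([a,b]),(800,300)))
E
```

```text
(no output)
```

View pics/a.png

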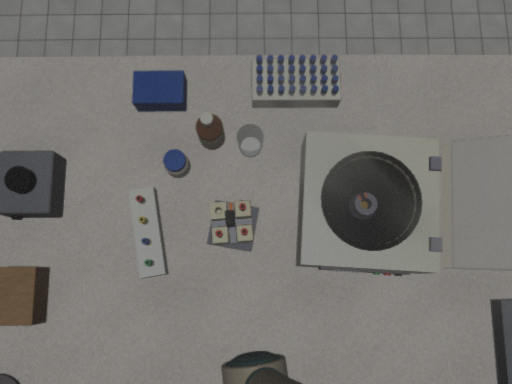

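View pics/b.png

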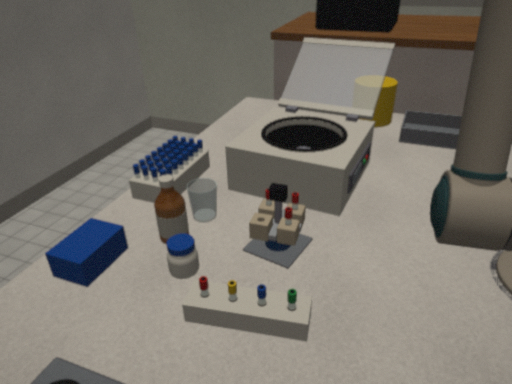

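The top view shows the red tube at (141,199), at the far-x end of the rack. The rotor is at (231,221), with its empty pocket at (218,210) and its stripe pointing up. The hub is at (366,205). The side view agrees.

```bash
python3 - <<'E'
from h import *
r=lambda n,p:ray(n,p)
print('grip',tri([r('top',(229.4,216.1)),r('side',(274.4,191.2))]))
print('rotor',tri([r('top',(230.1,222)),r('side',(280.4,227.3))]), onz('top',(230.1,222),.042))
print('hub z',onz('top',(366.6,206.1),.075), onz('side',(302.2,151.9),.075))
print('pocket side',onz('side',(261.9,219.8),.082))
for l,p in dict(red=(141,199),y=(144,220),b=(146,241),g=(149,263)).items(): print(l,onz('top',p,.075))
im=cv2.imread('pics/a.png')
c=[cv2.resize(im[y-32:y+32,x-42:x+42],None,fx=4.7,fy=4.7,interpolation=cv2.INTER_CUBIC) for x,y in((231,221),(366,205))]
cv2.imwrite('pics/c.png',np.hstack(c))
print(np.round(np.linalg.inv(cal('wrist')[2]),3), manip.get_state()['position'],manip.get_state()['ee_rot'],cal('wrist')[0][0,0])
E
```

```text
grip [0.52836089 0.07984856 0.13452936]
rotor [0.5204215  0.08159128 0.05103798] [0.52724842 0.08344436 0.042     ]
hub z [ 0.55729496 -0.23360829  0.075     ] [ 0.56003933 -0.22441565  0.075     ]
pocket side [0.54357751 0.11010944 0.082     ]
red [0.57836995 0.28754785 0.075     ]
y [0.52942902 0.27898739 0.075     ]
b [0.48126804 0.27285798 0.075     ]
g [0.43158098 0.26451695 0.075     ]
[[ 0.25  -0.931 -0.266  0.211]
 [-0.968 -0.24  -0.069 -0.54 ]
 [ 0.     0.275 -0.962  0.373]
 [ 0.     0.     0.     1.   ]] [ 0.1432659 -0.5569115  0.2393118] [ 4.00972466e-05  9.92085308e-01  1.25565682e-01 -4.15246326e-06] 328.4665534439757
```

View pics/c.png

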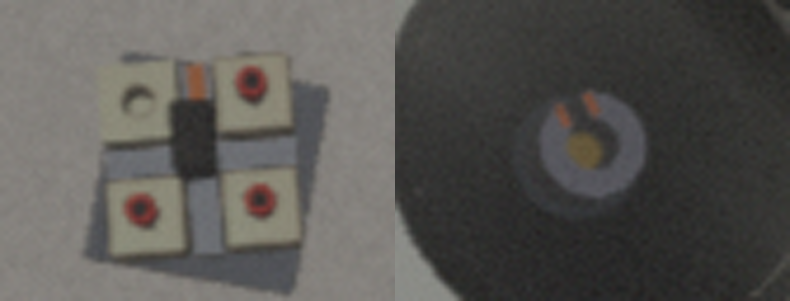

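In the zoomed crop, the rotor's stripe points almost along world +x (yaw about 0) and the empty pocket is at the +x/+y corner. The hub's keyway marks at (579,102), measured from the hub centre at (593,145), put the keyway near +18°. I'll move over the rack and rotor for a closer look.

Request:
servo_tool --pt "2.67 -3.22 -0.3 0 0 0 -1" --pt "2.67 -3.22 -0.3 0 0 0 -1" --pt "2.67 -3.22 -0.3 0 0 0 -1" --pt "2.67 -3.22 -0.3 0 0 0 -1" --pt "2.67 -3.22 -0.3 0 0 0 -1" --squeeze 30

```text
clock: 1.9
position: [0.2329, -0.3662, 0.2545]
ee_rot: [0.0, 0.992, 0.125, 0.0]
contact_force: [0.5, -1.0, 0.0]
width: 0.0855
gripper_force: 0.0
```

Request:
servo_tool --pt "2.67 -3.22 -0.3 0 0 0 -1" --pt "2.67 -3.22 -0.3 0 0 0 -1" --pt "2.67 -3.22 -0.3 0 0 0 -1" --pt "2.67 -3.22 -0.3 0 0 0 -1" --pt "2.67 -3.22 -0.3 0 0 0 -1"

```text
clock: 2.4
position: [0.322, -0.177, 0.2697]
ee_rot: [0.0, 0.992, 0.125, 0.0]
contact_force: [0.6, -0.1, -0.1]
width: 0.0854
gripper_force: 0.0
```

Request:
servo_tool --pt "2.67 -3.22 -0.3 0 0 0 -1" --pt "2.67 -3.22 -0.3 0 0 0 -1" --pt "2.67 -3.22 -0.3 0 0 0 -1" --pt "2.67 -3.22 -0.3 0 0 0 -1" --pt "2.67 -3.22 -0.3 0 0 0 -1"

```text
clock: 2.9
position: [0.4112, 0.0124, 0.2847]
ee_rot: [0.0, 0.992, 0.126, 0.001]
contact_force: [1.1, -0.7, 0.4]
width: 0.0852
gripper_force: 0.0
```

Request:
servo_tool --pt "2.67 -3.22 -0.3 0 0 0 -1" --pt "2.67 -3.22 -0.3 0 0 0 -1" --pt "2.67 -3.22 -0.3 0 0 0 -1" --pt "2.67 -3.22 -0.3 0 0 0 -1" --pt "2.67 -3.22 -0.3 0 0 0 -1"

```text
clock: 3.4
position: [0.5004, 0.2016, 0.2995]
ee_rot: [0.0, 0.992, 0.126, 0.0]
contact_force: [0.6, -0.1, -0.7]
width: 0.0853
gripper_force: 0.0
```

Request:
servo_tool --pt "0 0 0 0 0 -6.2 -1" --pt "0 0 0 0 0 -6.2 -1" --pt "0 0 0 0 0 -6.2 -1" --pt "0 0 0 0 0 -6.2 -1" --pt "0 0 0 0 0 -6.2 -1"

```text
clock: 3.9
position: [0.5, 0.2, 0.2992]
ee_rot: [0.0, 0.922, 0.388, -0.0]
contact_force: [0.0, -0.2, 0.0]
width: 0.0854
gripper_force: 0.0
```

```bash
python3 - <<'E'
from h import *
C=cal('wrist'); save('wrist','d.png')
for l,z in dict(red_tube=.009,blue_tube=.009,rotor=.042,pocket=.082,grip=.139,stand_top=.042).items():
    for r in finder.tip_of(l,'wrist')[:3]: print(l,np.round(r['at'],1),round(r['p'],2),np.round(onz('wrist',r['at'],z,C),4))
im=cv2.imread('pics/d.png');hsv=cv2.cvtColor(im,cv2.COLOR_BGR2HSV)
m=(((hsv[...,0]<8)|(hsv[...,0]>172))&(hsv[...,1]>140)&(hsv[...,2]>50)).astype(np.uint8)
n,_,s,c=cv2.connectedComponentsWithStats(m)
for i in range(1,n):
    if s[i,4]>25: print('red',s[i],c[i],onz('wrist',c[i],.065,C).round(4),onz('wrist',c[i],.107,C).round(4))
E
```

```text
red_tube [247.5  54.5] 0.52 [0.5814 0.2928 0.009 ]
blue_tube [198.5 122.9] 0.66 [0.4813 0.2793 0.009 ]
rotor [335.4 216.7] 0.83 [0.5256 0.0775 0.042 ]
rotor [343.1 195.1] 0.26 [0.5507 0.0925 0.042 ]
pocket [480.9 328.2] 0.54 [ 0.5611 -0.1404  0.082 ]
stand_top [347.3 193.6] 0.57 [0.5557 0.0904 0.042 ]
red [239  40  14  15  99] [245.67676768  47.04040404] [0.5807 0.2934 0.065 ] [0.5771 0.2884 0.107 ]
red [382 234  14  12  93] [388.23655914 239.35483871] [0.5536 0.0213 0.065 ] [0.5531 0.0474 0.107 ]
red [306 238  14  13  88] [312.57954545 243.28409091] [0.4849 0.0808 0.065 ] [0.4923 0.1001 0.107 ]
red [343 270   9  12  54] [346.96296296 274.98148148] [0.4872 0.0189 0.065 ] [0.4943 0.0452 0.107 ]
```

View pics/d.png

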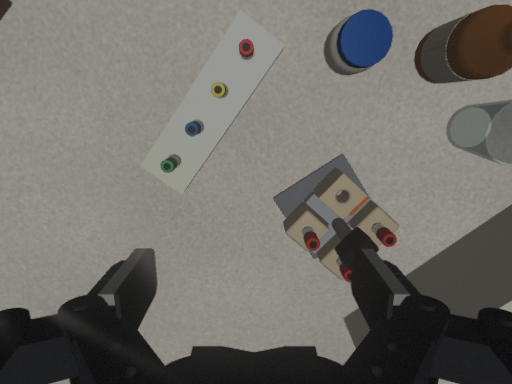

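The wrist view shows the red cap at (246,47), the empty pocket at (343,196) and the rotor stripe near (358,205). I'll move above the red tube to refine its position.

Request:
servo_tool --pt "2.4 -0.13 2.1 0 0 0 -0.2" --pt "2.4 -0.13 2.1 0 0 0 -0.2" --pt "2.4 -0.13 2.1 0 0 0 -0.2" --pt "2.4 -0.13 2.1 0 0 0 -0.2" --pt "2.4 -0.13 2.1 0 0 0 -0.2"

```text
clock: 4.75
position: [0.5802, 0.2906, 0.1934]
ee_rot: [0.0, 0.923, 0.386, 0.0]
contact_force: [0.1, -0.8, 0.7]
width: 0.0515
gripper_force: 0.0
```

```bash
cat >> h.py <<'E'
def reds(n,C,z,amin=25):
    im=optics.get_image(n);hsv=cv2.cvtColor(im,cv2.COLOR_RGB2HSV)
    m=(((hsv[...,0]<8)|(hsv[...,0]>172))&(hsv[...,1]>130)&(hsv[...,2]>40)).astype(np.uint8)
    m=cv2.morphologyEx(m,cv2.MORPH_CLOSE,np.ones((9,9)))
    k,_,s,c=cv2.connectedComponentsWithStats(m)
    for i in range(1,k):
        if s[i,4]>amin: print('red',s[i],c[i].round(1),onz(n,c[i],z,C).round(4))
    return im
E
python3 - <<'E'
from h import *
import time
s=manip.get_state();print(s['clock'],s['position'],s['ee_rot'],s['width'])
C=cal('wrist');im=reds('wrist',C,.072); cv2.imwrite('pics/e.png',im[:,:,::-1])
p=proj('wrist',s['position']+np.array([0,0,-.0]),C);print(p)
E
```

```text
4.75 [0.58017851 0.29058365 0.19337839] [7.40861603e-05 9.22639295e-01 3.85664003e-01 4.23124202e-05] 0.051477940736739294
red [243 182  17  17 230] [251.  190.3] [0.5801 0.2924 0.072 ]
[[252.07101691 263.13858376]]
```

View pics/e.png

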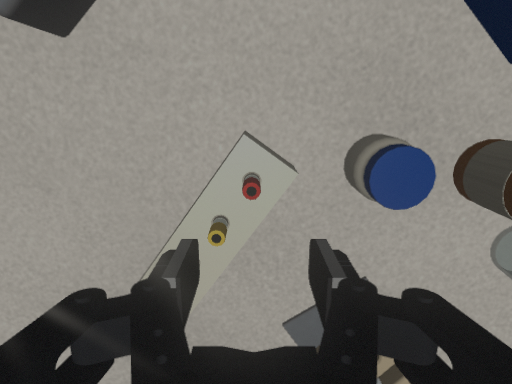

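The red cap is centred at (251,191). I'll view the pocket from the same relative pose so that camera bias cancels out.

Request:
servo_tool --pt "-3.04 2.19 -0.2 0 0 0 -0.2" --pt "-3.04 2.19 -0.2 0 0 0 -0.2" --pt "-3.04 2.19 -0.2 0 0 0 -0.2" --pt "-3.04 2.19 -0.2 0 0 0 -0.2" --pt "-3.04 2.19 -0.2 0 0 0 -0.2"

```text
clock: 5.3
position: [0.5505, 0.1034, 0.2044]
ee_rot: [0.0, 0.923, 0.386, 0.0]
contact_force: [0.5, -1.6, 0.0]
width: 0.0512
gripper_force: 0.0
```

Request:
servo_tool --pt "0 0 0 0 0 0 -0.2" --pt "0 0 0 0 0 0 -0.2" --pt "0 0 0 0 0 0 -0.2" --pt "0 0 0 0 0 0 -0.2" --pt "0 0 0 0 0 0 -0.2"

```text
clock: 5.8
position: [0.5509, 0.1058, 0.2041]
ee_rot: [-0.0, 0.922, 0.387, -0.0]
contact_force: [-0.8, -0.8, -0.1]
width: 0.0513
gripper_force: 0.0
```

```bash
python3 - <<'E'
from h import *
s=manip.get_state();print(s['clock'],s['position'],s['ee_rot'],s['width'])
C=cal('wrist');im=reds('wrist',C,.115); cv2.imwrite('pics/f.png',cv2.resize(im[60:300,120:440,::-1],None,fx=2.5,fy=2.5))
for r in finder.tip_of('pocket','wrist'): print(r, onz('wrist',r['at'],.082,C))
print(C[0])
E
```

```text
5.8 [0.55094735 0.10577496 0.20410354] [-8.25801822e-05  9.22180942e-01  3.86758706e-01 -7.54300547e-05] 0.051340221908332685
red [295 235  15  26 227] [302.  246.9] [0.5536 0.0565 0.115 ]
red [199 250  11  17 121] [203.9 257.9] [0.4954 0.1011 0.115 ]
red [247 288  19  22 257] [256.9 300.6] [0.4982 0.0475 0.115 ]
{'at': [253.6, 189.3], 'p': 0.64} [0.55278043 0.10669006 0.082     ]
[[328.46655344   0.         253.55244942]
 [  0.         328.46655344 195.33321986]
 [  0.           0.           1.        ]]
```

View pics/f.png

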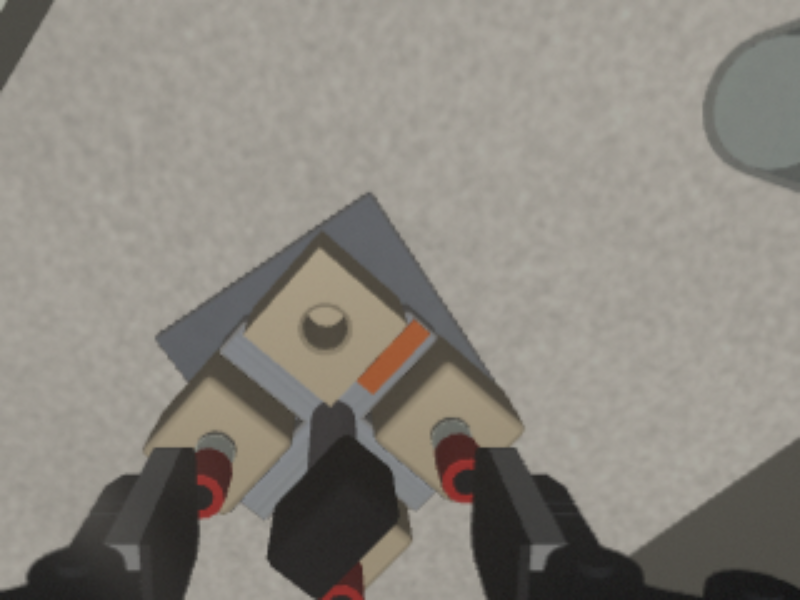

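The pocket mouth is at crop (325,328), which is full-image (250,191), so this pose matches the tube view. The bucket corners are at crop (321,248), (247,330), (333,400) and (405,318).

```bash
python3 - <<'E'
from h import *
C=cal('wrist')
o=lambda x,y,z:onz('wrist',(120+x/2.5,60+y/2.5),z,C)[:2]
P=o(325,328,.082);print('pocket',P)
c=[o(*q,.082) for q in((321,248),(247,330),(333,400),(405,318))]
print('corner mean',np.mean(c,0)); d=lambda v:np.degrees(np.arctan2(v[1],v[0]))
print(d(c[0]-c[2])-45,d(c[1]-c[3])-135,d(c[0]-c[1]),d(c[3]-c[2]),d(c[1]-c[2])-90,d(c[0]-c[3])-90)
a,b=o(207,497,.117),o(463,481,.117);print('caps',a,b,d(b-a)+45,np.linalg.norm(b-a))
th=np.radians(d(b-a)+45);R=np.array([[np.cos(th),-np.sin(th)],[np.sin(th),np.cos(th)]]);m=(a+b)/2
print('axis',m,'pocket',m+R@[.028,.028], 'axis from pocket',P-R@[.028,.028])
print('stripe',d(o(424,330,.075)-o(368,385,.075)))
E
```

```text
pocket [0.54954097 0.10732621]
corner mean [0.55058896 0.10769792]
4.7563184914231655 5.020135723499692 3.560144683391073 5.955834961785231 4.652351959172577 5.387196097278235
caps [0.49516881 0.10143272] [0.55268858 0.0522116 ] 4.445557998010727 0.07570497277002683
axis [0.5239287  0.07682216] pocket [0.54967413 0.10690825] axis from pocket [0.52379554 0.07724012]
stripe 1.9522709366871036
```

Request:
servo_tool --pt "3.07 -2.22 0 0 0 0 -0.2" --pt "3.07 -2.22 0 0 0 0 -0.2" --pt "3.07 -2.22 0 0 0 0 -0.2" --pt "3.07 -2.22 0 0 0 0 -0.2" --pt "3.07 -2.22 0 0 0 0 -0.2"

```text
clock: 6.4
position: [0.5795, 0.294, 0.2041]
ee_rot: [0.0, 0.922, 0.386, -0.0]
contact_force: [0.7, -0.3, 0.5]
width: 0.0511
gripper_force: 0.0
```

Request:
servo_tool --pt "0 0 2 0 0 0 -0.2" --pt "0 0 2 0 0 0 -0.2" --pt "0 0 2 0 0 0 -0.2" --pt "0 0 2 0 0 0 -0.2" --pt "0 0 2 0 0 0 -0.2"

```text
clock: 6.9
position: [0.5794, 0.2926, 0.1033]
ee_rot: [0.0, 0.922, 0.386, -0.0]
contact_force: [-0.2, -0.3, 0.0]
width: 0.0512
gripper_force: 0.0
```

Request:
servo_tool --pt "0 0 2 0 0 0 -0.2" --pt "0 0 1.5 0 0 0 -0.2" --pt "0 0 1 0 0 0 -0.2" --pt "0 0 0.4 0 0 0 -0.2" --pt "0 0 0 0 0 0 -0.2"

```text
clock: 7.4
position: [0.5794, 0.2921, 0.0549]
ee_rot: [0.0, 0.922, 0.386, -0.0]
contact_force: [-0.3, -0.4, 1.2]
width: 0.0514
gripper_force: 0.0
```

Request:
servo_tool --pt "0 0 0 0 0 0 0.2" --pt "0 0 0 0 0 0 0.4" --pt "0 0 0 0 0 0 0.6" --pt "0 0 0 0 0 0 0.8" --pt "0 0 0 0 0 0 1" --squeeze 25

```text
clock: 7.9
position: [0.58, 0.2922, 0.056]
ee_rot: [0.0, 0.922, 0.386, 0.001]
contact_force: [0.3, 1.1, 3.4]
width: 0.0137
gripper_force: 24.3
```

Request:
servo_tool --pt "0 0 0 0 0 0 1" --pt "0 0 0 0 0 0 1" --pt "0 0 0 0 0 0 1" --pt "0 0 0 0 0 0 1" --pt "0 0 0 0 0 0 1"

```text
clock: 8.4
position: [0.58, 0.2922, 0.0559]
ee_rot: [0.0, 0.922, 0.386, 0.001]
contact_force: [-0.5, -0.2, 6.5]
width: 0.0138
gripper_force: 24.5
```

Request:
servo_tool --pt "0 0 -0.5 0 0 0 1" --pt "0 0 -2 0 0 0 1" --pt "0 0 -2.5 0 0 0 1" --pt "0 0 -2.5 0 0 0 1" --pt "0 0 -2 0 0 0 1"

```text
clock: 8.9
position: [0.5795, 0.2919, 0.1512]
ee_rot: [0.0, 0.922, 0.386, -0.0]
contact_force: [-0.0, 0.3, 0.5]
width: 0.0143
gripper_force: 24.6
```

Request:
servo_tool --pt "-3.07 2.16 0 0 0 0 1" --pt "-3.07 2.16 0 0 0 0 1" --pt "-3.07 2.16 0 0 0 0 1" --pt "-3.07 2.16 0 0 0 0 1" --pt "-3.07 2.16 0 0 0 0 1"

```text
clock: 9.4
position: [0.5479, 0.1054, 0.1499]
ee_rot: [0.0, 0.922, 0.386, -0.001]
contact_force: [1.0, -0.2, 0.1]
width: 0.0137
gripper_force: 24.7
```

Request:
servo_tool --pt "0 0 0 0 0 0 1" --pt "0 0 0 0 0 0 1" --pt "0 0 0 0 0 0 1" --pt "0 0 0 0 0 0 1" --pt "0 0 0 0 0 0 1"

```text
clock: 9.9
position: [0.5488, 0.1079, 0.1501]
ee_rot: [-0.0, 0.922, 0.387, -0.0]
contact_force: [0.6, 0.3, -1.1]
width: 0.0138
gripper_force: 24.6
```

```bash
python3 - <<'E'
from h import *
s=manip.get_state();print(s['clock'],s['position'],s['ee_rot'],s['contact_force'])
w=save('wrist','g.png');q=save('side','g2.png');t=save('top','g3.png')
cr=lambda im,x,y,r,k:cv2.resize(im[y-r:y+r,x-r:x+r],(k,k),interpolation=cv2.INTER_CUBIC)
cv2.imwrite('pics/g4.png',np.hstack([cr(w,256,220,100,400),cr(q,270,200,50,400)])[:,:,::-1])
E
```

```text
9.9 [0.54884698 0.10786321 0.15012922] [-4.86124191e-05  9.22158642e-01  3.86811885e-01 -5.17382603e-05] [ 0.56150394  0.30200562 -1.13906969]
```

View pics/g4.png

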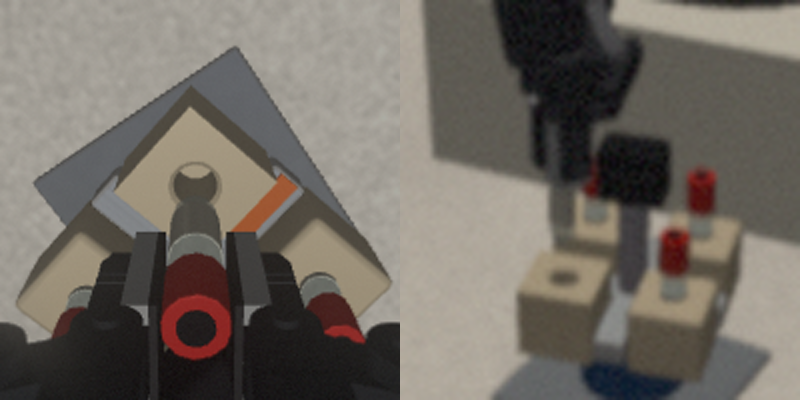

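Left, the wrist view: the pocket is at crop (196,187), the tube foot ends just at the mouth, and the cap ring is at (196,326). Right, the side view: the tube hangs over the pocket, column 562 against 564.

```bash
python3 - <<'E'
from h import *
C=cal('wrist'); s=manip.get_state()
o=lambda x,y,z:onz('wrist',(156+x/2,120+y/2),z,C)[:2]
print('pocket',o(196,186,.082),'cap',o(196,326,.169),'cap/glass joint ',o(196,246,.149))
P=np.r_[s['position'][:2]]
print('tcp',P,[(((proj('wrist',[*P,z],C)[0]-[156,120])*2).round(1),z) for z in(.169,.149,.103,.082)])
S=cal('side')
for z in(.14,.103,.082):print((proj('side',[*P,z],S)[0]-[220,150])*4)
print((proj('side',[.5497,.1072,.082],S)[0]-[220,150])*4)
E
```

```text
pocket [0.54966575 0.10705787] cap [0.55020102 0.10777044] cap/glass joint  [0.55588124 0.11351993]
tcp [0.54876603 0.10746753] [(array([191.9, 331.5]), 0.169), (array([192.3, 283.8]), 0.149), (array([192.9, 210.4]), 0.103), (array([193.1, 187. ]), 0.082)]
[157.70247497 175.60722163]
[159.09777422 239.34339454]
[159.86185267 274.22436204]
[158.32296674 273.55947155]
```

Request:
servo_tool --pt "0 0 0.8 0 0 0 1" --pt "0 0 0.7 0 0 0 1" --pt "0 0 0.5 0 0 0 1" --pt "0 0 0.3 0 0 0 1" --pt "0 0 0.3 0 0 0 1"

```text
clock: 10.55
position: [0.5486, 0.1068, 0.1238]
ee_rot: [-0.0, 0.922, 0.386, -0.0]
contact_force: [0.0, -0.2, 0.4]
width: 0.014
gripper_force: 24.6
```

Request:
servo_tool --pt "0 0 0.2 0 0 0 1" --pt "0 0 0.2 0 0 0 1" --pt "0 0 0.2 0 0 0 1" --pt "0 0 0 0 0 0 1" --pt "0 0 0 0 0 0 1"

```text
clock: 11.05
position: [0.5488, 0.1069, 0.1183]
ee_rot: [0.0, 0.922, 0.386, 0.0]
contact_force: [-0.2, 0.1, -1.3]
width: 0.0143
gripper_force: 24.6
```

```bash
python3 - <<'E'
from h import *
s=manip.get_state();print(s['clock'],s['position'],s['contact_force'],s['moment'])
w=save('wrist','k.png');q=save('side','k2.png')
cr=lambda im,x,y,r,k:cv2.resize(im[y-r:y+r,x-r:x+r],(k,k),interpolation=cv2.INTER_CUBIC)
cv2.imwrite('pics/k4.png',np.hstack([cr(w,256,220,100,400),cr(q,270,200,50,400)])[:,:,::-1])
E
```

```text
11.05 [0.54879563 0.10685876 0.11832148] [-0.18269135  0.14082006 -1.32929585] [0.0024195  0.02610072 0.02580231]
```

View pics/k4.png

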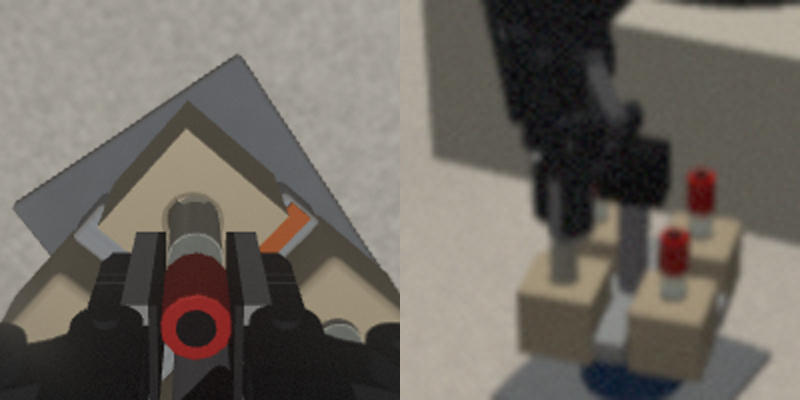

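The tube foot is about 10 mm into the pocket and there is no side force. I'll lower it the rest of the way.

Request:
servo_tool --pt "0 0 0.4 0 0 0 1" --pt "0 0 0.4 0 0 0 1" --pt "0 0 0.4 0 0 0 1" --pt "0 0 0.3 0 0 0 1" --pt "0 0 0.2 0 0 0 1"

```text
clock: 11.65
position: [0.5485, 0.1068, 0.1008]
ee_rot: [-0.0, 0.922, 0.386, -0.0]
contact_force: [-0.2, 0.4, -0.2]
width: 0.0139
gripper_force: 24.7
```

Request:
servo_tool --pt "0 0 0.1 0 0 0 1" --pt "0 0 0.1 0 0 0 1" --pt "0 0 0.1 0 0 0 1" --pt "0 0 0 0 0 0 1" --pt "0 0 0 0 0 0 1"

```text
clock: 12.15
position: [0.5487, 0.1069, 0.0983]
ee_rot: [0.0, 0.922, 0.386, 0.0]
contact_force: [-0.1, 0.1, -0.0]
width: 0.0139
gripper_force: 24.7
```

Request:
servo_tool --pt "0 0 0.1 0 0 0 1" --pt "0 0 0.0 0 0 0 1" --pt "0 0 0 0 0 0 0.6" --pt "0 0 0 0 0 0 0.35" --pt "0 0 0 0 0 0 0.35"

```text
clock: 12.65
position: [0.5486, 0.1068, 0.097]
ee_rot: [0.0, 0.922, 0.386, -0.0]
contact_force: [0.6, -0.0, 0.2]
width: 0.0278
gripper_force: 0.0
```

Request:
servo_tool --pt "0 0 -1 0 0 0 0.35" --pt "0 0 -2 0 0 0 0.35" --pt "0 0 -3 0 0 0 0.35" --pt "0 0 -3 0 0 0 0" --pt "0 0 -3 0 0 0 -0.2"

```text
clock: 13.15
position: [0.5487, 0.1068, 0.2191]
ee_rot: [0.0, 0.922, 0.386, 0.0]
contact_force: [0.9, -0.2, 0.4]
width: 0.051
gripper_force: 0.0
```

```bash
python3 - <<'E'
from h import *
s=manip.get_state();print(s['clock'],s['position'],s['ee_rot'],s['contact_force'],s['width'])
C=cal('wrist');im=reds('wrist',C,.117); cv2.imwrite('pics/m.png',cv2.resize(im[60:300,120:440,::-1],None,fx=2.5,fy=2.5))
E
```

```text
13.15 [0.54865636 0.1067955  0.21906227] [1.52724721e-04 9.22458750e-01 3.86095581e-01 1.81690752e-04] [ 0.87337291 -0.15834545  0.40212376] 0.05098991246464019
red [244 188  19  19 286] [253.  196.7] [0.5499 0.1077 0.117 ]
red [297 226  18  25 223] [303.3 237.4] [0.5547 0.057  0.117 ]
red [199 236  16  21 232] [206.1 247.9] [0.4946 0.1037 0.117 ]
red [251 275  17  23 227] [259.4 289.2] [0.4988 0.0484 0.117 ]
```

View pics/m.png

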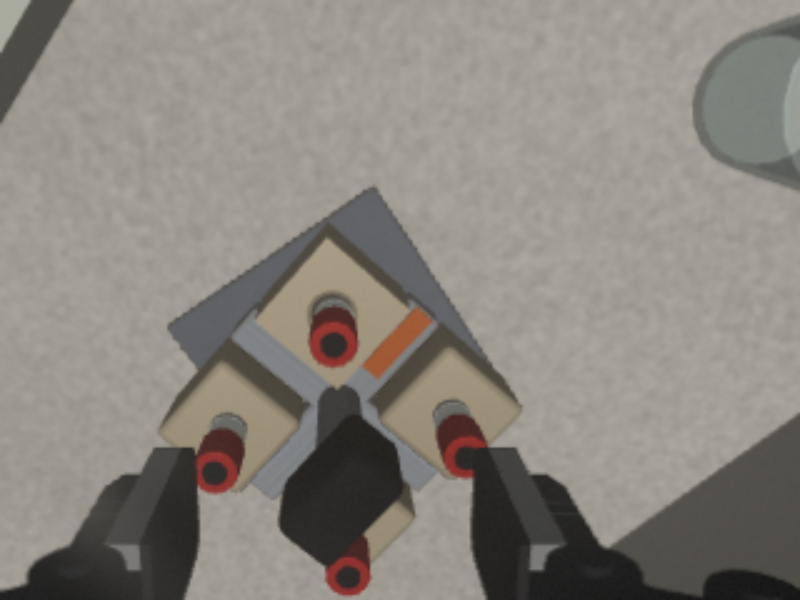

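The new tube stands in its pocket like the others. The ring centres are at crop (333,345), (462,457), (217,472) and (348,576).

```bash
python3 - <<'E'
from h import *
C=cal('wrist')
o=lambda x,y,z:onz('wrist',(120+x/2.5,60+y/2.5),z,C)[:2]
# order: pocket(+,+), (+,-), (-,+), (-,-)
M=np.array([[28,28],[28,-28],[-28,28],[-28,-28]])/1e3
Q=np.array([o(333,345,.117),o(462,457,.117),o(217,472,.117),o(348,576,.117)])
A,_=cv2.estimateAffinePartial2D(M,Q); print(A,np.degrees(np.arctan2(A[1,0],A[0,0])),np.hypot(A[0,0],A[1,0]))
print((Q-(M@A[:,:2].T+A[:,2])).round(4))
E
```

```text
[[ 0.99651002 -0.07048294  0.52601586]
 [ 0.07048294  0.99651002  0.07617172]] 4.045780528093841 0.9989995303183752
[[ 0.0004  0.    ]
 [-0.0004  0.0005]
 [ 0.0002 -0.    ]
 [-0.0002 -0.0005]]
```

Request:
servo_tool --pt "-1.9 0.19 0 0 0 0 -0.2" --pt "-1.9 0.19 0 0 0 0 -0.2" --pt "0 0 0 0 0 8.22 -0.2" --pt "0 0 0 0 0 8.22 -0.2" --pt "0 0 0 0 0 8.22 -0.2"

```text
clock: 13.7
position: [0.5238, 0.0763, 0.2172]
ee_rot: [0.0, 0.984, 0.177, -0.0]
contact_force: [0.1, 0.2, 0.1]
width: 0.0513
gripper_force: 0.0
```

Request:
servo_tool --pt "0 0 0 0 0 8.22 -0.2" --pt "0 0 0 0 0 8.22 -0.2" --pt "0 0 0 0 0 0 -0.2" --pt "0 0 0 0 0 0 -0.2" --pt "0 0 0 0 0 0 -0.2"

```text
clock: 14.2
position: [0.5245, 0.0769, 0.2172]
ee_rot: [0.0, 0.999, 0.039, -0.0]
contact_force: [-0.2, -0.0, -0.4]
width: 0.051
gripper_force: 0.0
```

```bash
python3 - <<'E'
from h import *
s=manip.get_state();print(s['clock'],s['position'],s['ee_rot'],s['contact_force'],s['width'],s['qpos'])
C=cal('wrist');im=reds('wrist',C,.117); cv2.imwrite('pics/n.png',cv2.resize(im[60:384,80:432,::-1],None,fx=1.8,fy=1.8))
K,D,T=C;np.savez('n.npz',K=K,D=D,T=T)
E
```

```text
14.2 [0.52453419 0.07686346 0.21721065] [ 6.62479803e-05  9.99255470e-01  3.85808278e-02 -1.44190689e-04] [-0.15796055 -0.0435883  -0.44782542] 0.05101698205898865 [ 1.43090077e-02  2.22514709e-01  1.63562189e+00 -1.45408367e-04
  1.28374114e+00  1.50796571e+00]
red [205 153  20  20 305] [214.3 163.1] [0.5499 0.1069 0.117 ]
red [281 154  20  20 307] [290.6 163.4] [0.5539 0.0521 0.117 ]
red [279 220  19  24 276] [287.6 234.3] [0.499  0.0484 0.117 ]
red [207 227  19  17 251] [215.6 234.9] [0.4942 0.1034 0.117 ]
```

View pics/n.png

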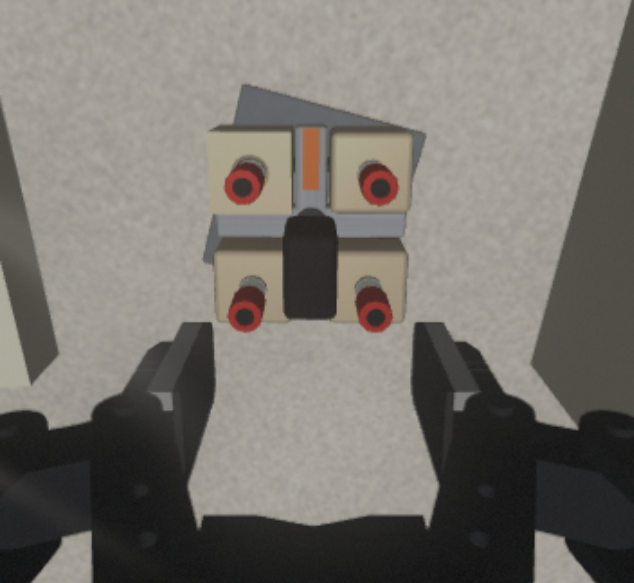

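The axis is at (.5242,.0777) with yaw about 4.2°, and the tool is aligned with it. I'll descend and grip the black block.

Request:
servo_tool --pt "0 -0.08 2.5 0 0 0 -0.2" --pt "0 0 2.5 0 0 0 -0.2" --pt "0 0 2 0 0 0 -0.2" --pt "0 0 1.5 0 0 0 -0.2" --pt "0 0 0.4 0 0 0 -0.2"

```text
clock: 14.75
position: [0.5234, 0.0778, 0.1265]
ee_rot: [0.0, 0.999, 0.038, -0.002]
contact_force: [-0.3, -0.7, 0.8]
width: 0.0512
gripper_force: 0.0
```

Request:
servo_tool --pt "0 0 0 0 0 0 -0.2" --pt "0 0 0 0 0 0 0.1" --pt "0 0 0 0 0 0 0.3" --pt "0 0 0 0 0 0 0.5" --pt "0 0 0 0 0 0 0.7" --squeeze 80

```text
clock: 15.25
position: [0.5254, 0.078, 0.1293]
ee_rot: [-0.0, 0.999, 0.038, 0.001]
contact_force: [-0.6, 1.4, 4.0]
width: 0.0184
gripper_force: 79.1
```

Request:
servo_tool --pt "0 0 0 0 0 0 1" --pt "0 0 0 0 0 0 1" --pt "0 0 0 0 0 0 1" --pt "0 0 0 0 0 0 1" --pt "0 0 0 0 0 0 1"

```text
clock: 15.75
position: [0.5254, 0.078, 0.1293]
ee_rot: [-0.0, 0.999, 0.038, 0.001]
contact_force: [-0.8, 0.8, 6.6]
width: 0.0184
gripper_force: 79.2
```

Request:
servo_tool --pt "0 0 -1 0 0 0 1" --pt "0 0 -3 0 0 0 1" --pt "0 0 -4 0 0 0 1" --pt "0 0 -4 0 0 0 1" --pt "0 0 -3.8 0 0 0 1"

```text
clock: 16.25
position: [0.5239, 0.0778, 0.2874]
ee_rot: [0.0, 0.999, 0.038, -0.001]
contact_force: [0.9, -0.4, -3.2]
width: 0.0185
gripper_force: 78.8
```

Request:
servo_tool --pt "-0.93 3.04 0 0 0 0 1" --pt "-0.93 3.04 0 0 0 0 1" --pt "-0.93 3.04 0 0 0 0 1" --pt "-0.93 3.04 0 0 0 0 1" --pt "-0.93 3.04 0 0 0 0 1"

```text
clock: 16.75
position: [0.4886, -0.0781, 0.2857]
ee_rot: [-0.0, 0.999, 0.038, -0.001]
contact_force: [1.0, 0.2, -3.6]
width: 0.0189
gripper_force: 79.1
```

Request:
servo_tool --pt "-0.93 3.04 0 0 0 0 1" --pt "-0.93 3.04 0 0 0 0 1" --pt "-0.93 3.04 0 0 0 0 1" --pt "-0.93 3.04 0 0 0 0 1" --pt "-0.93 3.04 0 0 0 0 1"

```text
clock: 17.25
position: [0.4537, -0.2331, 0.2857]
ee_rot: [-0.001, 0.999, 0.038, -0.001]
contact_force: [0.2, -0.4, -4.4]
width: 0.0186
gripper_force: 79.1
```

Request:
servo_tool --pt "0 0 0 0 0 0 1" --pt "0 0 0 0 0 0 1" --pt "0 0 0 0 0 0 1" --pt "0 0 0 0 0 0 1" --pt "0 0 0 0 0 0 1"

```text
clock: 17.75
position: [0.455, -0.2313, 0.2863]
ee_rot: [-0.0, 0.999, 0.038, -0.0]
contact_force: [-0.2, 0.5, -3.2]
width: 0.0187
gripper_force: 79.5
```

```bash
python3 - <<'E'
from h import *
s=manip.get_state();print(s['clock'],s['position'],s['ee_rot'],s['contact_force'],s['width'])
C=cal('wrist');im=save('wrist','p.png'); np.savez('p.npz',K=C[0],D=C[1],T=C[2])
for r in finder.tip_of('hub','wrist'): print(r,onz('wrist',r['at'],.075,C))
p=np.array(proj('wrist',[.557,-.232,.075],C)[0]); print(p)
x,y=np.clip(p.astype(int),70,(440,300))
c=cv2.resize(im[y-64:y+64,x-64:x+64],(512,512),interpolation=cv2.INTER_CUBIC);print(x-64,y-64)
cv2.imwrite('pics/p2.png',c[:,:,::-1])
E
```

```text
17.75 [ 0.45503648 -0.23130927  0.28630221] [-9.11035016e-05  9.99260887e-01  3.84404589e-02 -4.71555927e-05] [-0.18627835  0.50547461 -3.18704234] 0.01874501030466148
{'at': [264.9, 58.7], 'p': 0.66} [ 0.56561265 -0.23404981  0.075     ]
[262.04914042  68.02033457]
198 6
```

View pics/p2.png

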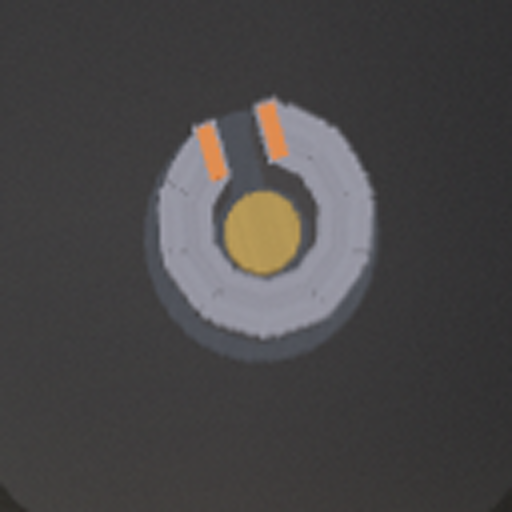

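The hub ring spans about columns 158–374 and rows 100–338 in the crop. The orange marks are at (211,152) and (272,130), so the keyway is turned slightly left of the tool x axis. I've now viewed 11 pictures, one over the limit of 10, so I'll view no more and measure the rest numerically.

```bash
cat > hub.py <<'E'
from h import *
def hub(im,C):
    # warp to plane z=.075, 0.25 mm/px
    c0=np.array([.555,-.232]);n=400;k=.00025
    g=(np.arange(n)-n/2)*k;X,Y=np.meshgrid(g+c0[0],g+c0[1],indexing='ij')
    uv=proj('wrist',np.c_[X.ravel(),Y.ravel(),np.full(n*n,.075)],C).astype(np.float32).reshape(n,n,2)
    w=cv2.remap(im,uv,None,cv2.INTER_LINEAR);hs=cv2.cvtColor(w,cv2.COLOR_RGB2HSV)
    o=((hs[...,0]<20)&(hs[...,0]>5)&(hs[...,1]>120)&(hs[...,2]>150)).astype(np.uint8)
    r=((w.min(-1)>112)|(o>0)).astype(np.uint8)
    def big(m,q):
        _,l,s,c=cv2.connectedComponentsWithStats(m);i=np.argsort(-s[1:,4])[:q]+1;return [l==j for j in i],s[i,4],c[i]
    m,a,_=big(r,1);h=cv2.convexHull(np.argwhere(m[0]).astype(np.int32))
    e=cv2.fitEllipse(h); mc=cv2.minEnclosingCircle(h.astype(np.float32))
    t=lambda p:c0+(np.array(p)-n/2)*k
    cen=t(e[0]);print('ellipse',cen,np.array(e[1])*k,'circle',t(mc[0]),mc[1]*k)
    m,a,cc=big(o,2);M=[t(c[::-1]) for c in cc];print('marks',M,a)
    v=(M[0]+M[1])/2-cen;print('yaw centre->marks',np.degrees(np.arctan2(v[1],v[0])))
    d=M[0]-M[1];d=d if d[1]>0 else -d;print('yaw perp',np.degrees(np.arctan2(d[1],d[0]))-90,'sep',np.linalg.norm(d))
    for q in m:
        vx,vy,_,_=cv2.fitLine(np.argwhere(q).astype(np.float32),cv2.DIST_L2,0,.01,.01).ravel();print('mark dir',np.degrees(np.arctan(vy/vx)))
E
python3 - <<'E'
from hub import *
z=np.load('p.npz');hub(cv2.imread('pics/p.png')[:,:,::-1].copy(),(z['K'],z['D'],z['T']))
E
```

```text
ellipse [ 0.56347897 -0.23319924] [0.05263663 0.05315404] circle [ 0.56357309 -0.23300738] 0.02700454139709473
marks [array([ 0.58351147, -0.23338212]), array([ 0.57764841, -0.21906984])] [632 630]
yaw centre->marks 22.184153465025343
yaw perp 22.276575052331637 sep 0.015466634683407908
mark dir 22.610765
mark dir 22.164843
```

Request:
servo_tool --pt "2.18 0.2 0 0 0 0 1" --pt "2.18 0.2 0 0 0 0 1" --pt "2.18 0.2 0 0 0 0 1" --pt "2.18 0.2 0 0 0 0 1" --pt "2.18 0.2 0 0 0 0 1"

```text
clock: 18.35
position: [0.5653, -0.2335, 0.2862]
ee_rot: [0.0, 0.999, 0.038, -0.0]
contact_force: [0.4, -0.2, -3.2]
width: 0.0184
gripper_force: 79.4
```

Request:
servo_tool --pt "0 0 0 0 0 -3.58 1" --pt "0 0 0 0 0 -3.58 1" --pt "0 0 0 0 0 -3.58 1" --pt "0 0 0 0 0 -3.58 1" --pt "0 0 0 0 0 -3.58 1"

```text
clock: 18.85
position: [0.5645, -0.2336, 0.2861]
ee_rot: [-0.0, 0.981, 0.194, -0.0]
contact_force: [-0.8, 0.3, -4.0]
width: 0.0187
gripper_force: 79.5
```

Request:
servo_tool --pt "0 0 1.5 0 0 0 1" --pt "0 0 2 0 0 0 1" --pt "0 0 2 0 0 0 1" --pt "0 0 1.5 0 0 0 1" --pt "0 0 0.8 0 0 0 1"

```text
clock: 19.35
position: [0.5638, -0.2332, 0.2066]
ee_rot: [-0.001, 0.981, 0.193, -0.001]
contact_force: [0.0, 0.3, -4.2]
width: 0.0188
gripper_force: 79.5
```

Request:
servo_tool --pt "0 0 0 0 0 0 1" --pt "0 0 0 0 0 0 1" --pt "0 0 0 0 0 0 1" --pt "0 0 0 0 0 0 1" --pt "0 0 0 0 0 0 1"

```text
clock: 19.85
position: [0.5646, -0.2341, 0.209]
ee_rot: [0.0, 0.981, 0.193, 0.0]
contact_force: [0.6, -1.2, -3.4]
width: 0.019
gripper_force: 79.5
```

```bash
python3 - <<'E'
from h import *
s=manip.get_state();print(s['clock'],s['position'],s['ee_rot'],s['contact_force'],s['moment']); q=s['ee_rot']
print(np.degrees(2*np.arctan2(q[2],q[1])))
C=cal('wrist');im=reds('wrist',C,s['position'][2]-.0123);cv2.imwrite('pics/q.png',im[:,:,::-1])
S=cal('side');save('side','q2.png');save('top','q3.png')
E
```

```text
19.85 [ 0.56463471 -0.23411896  0.20902278] [4.54649260e-04 9.81246960e-01 1.92753634e-01 4.83861791e-04] [ 0.55294076 -1.22236037 -3.39087252] [ 0.04189791 -0.00737418 -0.01058041]
22.22705884454459
red [179 175  32  37 712] [195.7 192.7] [ 0.5822 -0.1986  0.1967]
red [295 177  34  38 765] [310.6 194.4] [ 0.6016 -0.248   0.1967]
```

Request:
servo_tool --pt "0 -0.12 0.5 0 0 0 1" --pt "0 0 0.5 0 0 0 1" --pt "0 0 0.3 0 0 0 1" --pt "0 0 0.3 0 0 0 1" --pt "0 0 0 0 0 0 1"

```text
clock: 20.5
position: [0.5636, -0.2327, 0.1916]
ee_rot: [-0.0, 0.981, 0.193, -0.001]
contact_force: [-0.5, 0.4, -3.7]
width: 0.0184
gripper_force: 79.5
```

Request:
servo_tool --pt "0 0 0.2 0 0 0 1" --pt "0 0 0.2 0 0 0 1" --pt "0 0 0.1 0 0 0 1" --pt "0 0 0 0 0 0 1" --pt "0 0 0 0 0 0 1"

```text
clock: 21.0
position: [0.5643, -0.2328, 0.1874]
ee_rot: [0.0, 0.981, 0.193, 0.0]
contact_force: [1.6, -0.2, -3.5]
width: 0.0186
gripper_force: 79.4
```

```bash
cat > st.py <<'E'
from h import *
s=manip.get_state();q=s['ee_rot'];print(s['clock'],s['position'].round(4) if hasattr(s['position'],'round') else s['position'],np.round(s['contact_force'],2),np.round(s['moment'],3),'yaw',np.degrees(2*np.arctan2(q[2],q[1])),'rz',s['position'][2]-.0873-.075)
E
python3 st.py
```

```text
21.0 [ 0.5643 -0.2328  0.1874] [ 1.57 -0.17 -3.55] [ 0.146 -0.38   0.   ] yaw 22.224889755978143 rz 0.025073824658172872
```

The shaft is in the bore. I'll continue down to the key level.

Request:
servo_tool --pt "0.05 0 0.2 0 0 0 1" --pt "0 0 0.2 0 0 0 1" --pt "0 0 0.2 0 0 0 1" --pt "0 0 0.1 0 0 0 1" --pt "0 0 0 0 0 0 1"

```text
clock: 21.5
position: [0.5645, -0.2327, 0.1801]
ee_rot: [0.0, 0.981, 0.193, 0.0]
contact_force: [1.4, -0.2, -4.1]
width: 0.019
gripper_force: 79.3
```

```bash
python3 st.py
```

```text
21.5 [ 0.5645 -0.2327  0.1801] [ 1.42 -0.21 -4.13] [ 0.138 -0.435 -0.036] yaw 22.22272130434277 rz 0.01780653200552157
```

Request:
servo_tool --pt "0.05 0 0.2 0 0 0 1" --pt "0 0 0.2 0 0 0 1" --pt "0 0 0.2 0 0 0 1" --pt "0 0 0 0 0 0 1" --pt "0 0 0 0 0 0 1"

```text
clock: 22.0
position: [0.5647, -0.2324, 0.174]
ee_rot: [-0.0, 0.981, 0.193, -0.0]
contact_force: [0.9, -0.8, -4.7]
width: 0.0188
gripper_force: 79.5
```

```bash
python3 st.py
```

```text
22.0 [ 0.5647 -0.2324  0.174 ] [ 0.85 -0.76 -4.65] [ 0.107 -0.278 -0.002] yaw 22.226437978548468 rz 0.011686239700521933
```

The key is in the keyway (rotor 11.7 mm above home, no torque). Now I'll press against the ejector.

Request:
servo_tool --pt "0 0 0.2 0 0 0 1" --pt "0 0 0.2 0 0 0 1" --pt "0 0 0.2 0 0 0 1" --pt "0 0 0.2 0 0 0 1" --pt "0 0 0 0 0 0 1" --squeeze 110

```text
clock: 22.5
position: [0.565, -0.2326, 0.1669]
ee_rot: [0.0, 0.981, 0.193, 0.0]
contact_force: [0.1, 1.7, 5.0]
width: 0.0182
gripper_force: 111.0
```

```bash
python3 st.py
```

```text
22.5 [ 0.565  -0.2326  0.1669] [0.05 1.67 5.04] [0.315 0.146 0.026] yaw 22.227625990675683 rz 0.004640299981153284
```

Request:
servo_tool --pt "0 0 0.2 0 0 0 1" --pt "0 0 0.2 0 0 0 1" --pt "0 0 0.1 0 0 0 1" --pt "0 0 0 0 0 0 1" --pt "0 0 0 0 0 0 1"

```text
clock: 23.0
position: [0.565, -0.2326, 0.1625]
ee_rot: [0.0, 0.981, 0.193, 0.0]
contact_force: [-1.0, 0.9, 7.8]
width: 0.0182
gripper_force: 111.4
```

```bash
python3 st.py
```

```text
23.0 [ 0.565  -0.2326  0.1625] [-1.02  0.92  7.84] [0.35  0.342 0.036] yaw 22.228407235113327 rz 0.00020277816366973123
```

Request:
servo_tool --pt "0 0 0.1 0 0 0 1" --pt "0 0 0.05 0 0 0 1" --pt "0 0 0 0 0 0 1" --pt "0 0 0 0 0 0 1" --pt "0 0 0 0 0 0 1"

```text
clock: 23.5
position: [0.5651, -0.2326, 0.1624]
ee_rot: [0.001, 0.981, 0.193, 0.001]
contact_force: [-2.5, 2.6, 13.3]
width: 0.0184
gripper_force: 112.3
```

```bash
python3 st.py
```

```text
23.5 [ 0.5651 -0.2326  0.1624] [-2.54  2.61 13.27] [ 0.559  0.687 -0.013] yaw 22.23049083891589 rz 0.00011280033444940885
```

Request:
servo_tool --pt "-0.05 0 0.1 0 0 0 1" --pt "0 0 0 0 0 0 1" --pt "0 0 0 0 0 0 1" --pt "0 0 0 0 0 0 1" --pt "0 0 0 0 0 0 1"

```text
clock: 24.0
position: [0.565, -0.2326, 0.1624]
ee_rot: [0.001, 0.981, 0.193, 0.001]
contact_force: [-3.1, 3.9, 18.0]
width: 0.0185
gripper_force: 112.9
```

```bash
python3 st.py; python3 - <<'E'
from h import *
C=cal('wrist');reds('wrist',C,.15,100); print(manip.get_state()['width'],manip.get_state()['gripper_force'])
E
```

```text
24.0 [ 0.565  -0.2326  0.1624] [-3.15  3.85 18.01] [0.712 0.711 0.014] yaw 22.22907560016039 rz 7.804584986054186e-05
red [178 176  32  36 685] [195.1 193.1] [ 0.5823 -0.1969  0.15  ]
red [295 177  34  38 766] [310.4 194.4] [ 0.6019 -0.2465  0.15  ]
0.01813496044717009 112.88121700286865
```

```bash
python3 -c "
from rig import manip
print(manip.sign_off())"
```

```text
the job is handed in; nothing more can be done
None
```

I handed the job in at about 24 s with the red tube seated in the pocket and the rotor gripped and pressed home in the hub (18 N down, flange within about 0.1 mm by arm position), but no verdict was returned, and I viewed 11 pictures, one over the limit of 10.

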